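# Unlock the screw feeder's lid and hold it open

### The job

The lid of the screw feeder is locked by a captive screw cap: turn the cap a quarter turn anticlockwise (seen from above) to its stop, so that its steel tongue swings clear of the lid. Then lift the lid by its barrel knob to 50 degrees open and keep it there, so that a colleague can look into the hopper: the lid falls shut when let go, so finish while the gripper is still holding the barrel knob, with the lid still. Leave the other things on the bench where they are.

Things in the scene. Friction and masses are not known exactly. Their poses are not given: they have to be found in the camera images.
- feeder: Grey screw feeder fixed to the bench, 190 x 190 mm, 100 mm high to the hopper's rim, open-topped under its lid. Origin: centre of its underside, z up. Its screw outlet rail sticks out on its own +x side, 55 mm up, to 170 mm from the origin; the lid's hinge is on its +y side, the cap on its -y side. Its place and yaw vary.
- lid_angle (a joint): Opening angle of the lid in rad: 0 shut, grows as the lid's -y edge rises, 0.873 is 50 degrees, stop at 1.3. Gravity and a light spring shut it from any angle (about 2 to 3 N at the knob). While the cap's tongue lies over the lid it is blocked at about 0.01.
- lid_hinge (a point): Middle of the lid's hinge axis, in the feeder's frame at (0, 90, 100) mm; the axis runs along the feeder's x. The point's frame turns with the lid and equals the feeder's frame when shut.
- lid: The lid: a flat aluminium panel, 180 mm along the hinge, 185 mm across, 6 mm thick. Origin (on the hinge axis) and axes as lid_hinge; the panel reaches from the hinge towards its own -y, its underside at z = 0.
- knob (a point): Black barrel-shaped knob, a cylinder of 28 mm diameter and 30 mm length lying along the hinge axis, on a 12 mm stem standing up from the lid panel; this point is its centre, 36 mm above the panel's upper face, in the lid's frame at (45, -145, 42) mm from the hinge point. Pinched by its flat ends (along feeder's x) it pivots between the fingers as the lid turns; the tool can stay pointing down.
- cap (a joint): Turn of the captive screw cap in rad: 0 locked, grows anticlockwise seen from above, stop at 1.6. Starts between 0 and 0.25. The tongue is clear of the lid above 1.15. Stays where it is left; takes about 0.06 N m to turn. The cap does not rise or come off.
- cap_grip (a point): On the axis of the round black ribbed cap (40 mm diameter, 36 mm high, top 143 mm above the bench), 6 mm below its flat top: the height to grip. It stands at (-55, -117) mm in the feeder's frame. A steel tongue 14 mm wide, its top 113.5 mm above the bench, reaches 36 mm from the axis along the point's +y (over the lid when locked): keep fingertips above 115 mm.
- jar: Closed clear jar with white cap, 56 mm diameter, 70 mm high; bystander near the feeder. Origin under its centre.
- bushing: Black ring, 48 mm diameter, 25 mm high; bystander near the feeder. Origin under its centre.
- bit_block: Grey block, 60 x 34 x 25 mm, with six steel bits 20 mm tall; bystander near the feeder. Origin under its centre.
- screwdriver: Screwdriver lying on the bench to the right, about 200 mm long, along its own x; bystander.
- clamp_jaw: White plastic clamp jaw, 70 x 45 x 50 mm; bystander. Origin under its centre.
- oil_bottle: White bottle, 50 mm diameter, 130 mm high; bystander. Origin under its centre.
- wrench: Steel wrench lying on the bench to the left, about 180 mm long, along its own x; bystander.

How it is judged:
By the outcome, as a careful person would: the job done as asked, in the order asked, and still so for the second after the job is handed in, while the arm keeps its last pose, push and grip.
It also fails if it takes over 50 s, if anything falls off the work surface, if the arm or the gripper's body presses on something with over 40 N, if the wrist force passes 120 N, or if a joint passes its speed limit or range.

### The arm

A 6-joint arm with a two-finger parallel gripper is mounted at the origin on the work surface. World frame = base frame: x ahead of the robot, y to its left, z up, the work surface at z = 0. Lengths are in m, angles in rad, forces in N, time in s.
With the tool pointing down it reaches from about 0.375 to 0.925 m from the base axis. Payload 5.7 kg.
Tool frame: the origin (TCP) lies between the finger pads, 19 mm behind the fingertips; this is the grasp point; z points along the fingers, y is the line along which they close (so a half turn about z gives the same grasp; the last joint's range is limited). The gripper opens to 85 mm and grips with 20 to 120 N. Pads are 22 mm wide; open, the fingers measure 114 mm over their backs; the gripper's body (76 mm by 85 mm) begins 54 mm behind the grasp point. The pads swing forward as they close: fully open they stand 13 mm farther back than shut.
Start: joints at [-1.304, 0.359, 1.51, -0, 1.272, -0.115], TCP at [0.224, -0.557, 0.25] pointing down, gripper open.
Joint ranges: [-2.97, 2.97], [-1.01, 2.36], [0.21, 2.38], [-0.96, 4.11], [0.2, 2.71], [-2.98, 2.98]. Speed limits (rad/s): [2.39, 2.39, 3.14, 3.14, 3.14, 3.14].

### API

Orientations are given as a unit quaternion [w, x, y, z].
In Python, from bench import state, grab_frame, close_job gives the robot as it stands.
- The arm moves only by the tool drive_tool, never from a script. Its argument "commands" is text: rows parted by semicolons, each of 6 numbers parted by spaces: the shift along the tool's x, y, z in mm, then the turn, a rotation vector about the tool's x, y, z in degrees. A call has 1 to 5 rows; each row is the pose to reach, as a shift and turn from the pose commanded when the call began, along the tool's axes at that moment; what a row does not reach only later rows make up. A row lasts 1/12 s, in which the tool goes at most 41.7 mm and 7.16 degrees, less where a joint would pass 70% of its speed; a pose out of reach is approached as far as the arm can. A call with a gripper value outside its range is refused whole. "hand" is the closure, from 0 (fully open) to 1 (shut), set as the call begins (left out, the last holds). The fingers move at their own pace and stop on an object; "force" is the grip in N (left out, the last holds). Time passes only in rows, so rows that repeat a pose let the fingers close. It gives the time, the measured TCP pose, the force, the opening and the grip force at its end, in the units of the state.
- state(): the state, without advancing time (a new reading comes with each control period).
- grab_frame(name): name is "scene" or "top"; returns a dict with "frame" (420x560x3 uint8, red, green, blue), "range_z" (420x560 float32, m along the optical axis (not along the pixel's ray), 0 where there is no reading), "fov_y" (degrees; the focal length in pixels is half the picture's height over the tangent of half this angle, whatever the lens; pixels are square), "cx", "cy" (the principal point, pixels), "pose" (4x4, takes a point from camera to world coordinates). Camera axes: x right, y down, z forward; pixel columns grow to the right and rows downward; lengths in m; the calibration is good to about 2 mm. A picture is of the moment at which its call begins.
- close_job(): hands the job in; it is judged then, once.
The state is a dict: "clock": time; "joints": joint angles; "joint_velocities": joint speeds; "joint_efforts": joint torques, N m; "tcp_pos": TCP position; "ee_rot": TCP orientation; "wrist_force": force on the tool from outside, world axes, zero at the start; "ft_torque": the same for the moment, N m; "finger_gap": finger opening in m; "finger_force": force on a finger pad.
Only numpy, scipy, OpenCV 4.12 (cv2) and the standard library are available. Lean on these libraries where they do the work, as an engineer would, in place of code of your own. Each camera call takes 0.05 s, during which the arm holds its last target. There are 200 camera calls.

## Working session

There is one attempt and no reset: what is moved stays moved. The work goes in short steps, Python scripts to look and compute and a tool call to move; the robot and the scene stay as the last step left them, time stands still between calls to the robot, and variables do not carry over. Pictures are saved under pics/ and viewed, at most 10 in all, crops included, and the job is handed in when it is done.

Besides the shell and the picture viewer there is one more tool, called after "Request:" by a JSON object that holds its "method" and its "body", one argument or row to a line. drive_tool: Moves the arm, as the interface text tells. Its arguments: {"type":"object","properties":{"commands":{"type":"string"},"hand":{"type":"number"},"force":{"type":"number"}},"required":["commands"]}

```bash
mkdir -p pics; cat > h.py <<'E'
import numpy as np,cv2,pickle
from bench import state,grab_frame,close_job
def cast(f,u,v,z):
    h=f["frame"].shape[0]; fl=h/2/np.tan(np.radians(f["fov_y"])/2); P=np.array(f["pose"])
    d=P[:3,:3]@np.array([(u-f["cx"])/fl,(v-f["cy"])/fl,1]); o=P[:3,3]
    return o+d*(z-o[2])/d[2]
def cloud(f):
    h,w=f["range_z"].shape; fl=h/2/np.tan(np.radians(f["fov_y"])/2); P=np.array(f["pose"])
    v,u=np.mgrid[:h,:w]; z=f["range_z"]
    c=np.stack([(u-f["cx"])/fl*z,(v-f["cy"])/fl*z,z],-1)
    return c@P[:3,:3].T+P[:3,3]
E
python3 - <<'E'
from h import *
print(state())
for n in("scene","top"):
    f=grab_frame(n); pickle.dump(f,open(n+".pkl","wb")); print(n,f["fov_y"],f["cx"],f["cy"],np.round(f["pose"],3).tolist())
    cv2.imwrite(f"pics/{n}0.png",f["frame"][...,::-1])
E
```

```text
{'clock': 0.0, 'joints': array([-1.30409289e+00,  3.59517443e-01,  1.51144491e+00, -2.17501593e-06,
        1.27253846e+00, -1.15092754e-01]), 'joint_velocities': array([-1.08963690e-03, -3.37528977e-04,  3.35965672e-05,  1.29909809e-03,
        1.47443229e-03, -6.93633240e-05]), 'joint_efforts': array([-8.36884356e-04, -5.27630174e+01, -2.78622723e+01, -2.29647176e-04,
        1.34074592e-02,  5.38374763e-06]), 'tcp_pos': array([ 0.22337236, -0.55615314,  0.24914143]), 'ee_rot': array([-9.51257850e-04,  9.81833718e-01,  1.89740982e-01, -7.32910538e-05]), 'wrist_force': array([ 0.4421026 , -0.94166644, -0.16618314]), 'ft_torque': array([ 0.00643453, -0.01946902,  0.00442158]), 'finger_force': 0.0, 'finger_gap': 0.0851578368708249}
scene 51.85221278145614 272.4409161193824 206.47019228184664 [[-0.884, 0.264, -0.386, 0.941], [0.467, 0.459, -0.756, 0.837], [-0.022, -0.848, -0.529, 0.689], [0.0, 0.0, 0.0, 1.0]]
top 49.80437296413963 280.5665075421928 212.61929139083676 [[-0.029, -0.981, 0.193, 0.281], [-0.999, 0.033, 0.018, 0.022], [-0.024, -0.193, -0.981, 1.244], [0.0, 0.0, 0.0, 1.0]]
```

View pics/scene0.png

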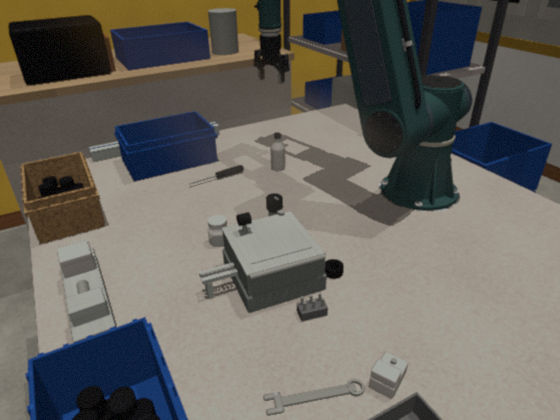

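View pics/top0.png

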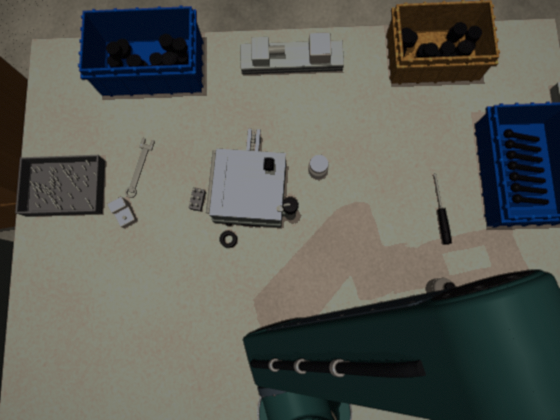

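The top view shows the feeder at about (248,185) with its rail pointing up (world +x). The knob is at (269,163), the cap at (290,206) and the jar at (318,166). Next I measure these.

```bash
python3 - <<'E'
from h import *
for n,(r0,r1,c0,c1) in {"top":(130,235,195,305),"scene":(190,305,200,340)}.items():
    f=pickle.load(open(n+".pkl","rb")); C=cloud(f); m=np.zeros(C.shape[:2],bool); m[r0:r1,c0:c1]=1
    dark=f["frame"].max(-1)<60
    lid=m&(abs(C[...,2]-.106)<.004)&~dark
    k,l,s,_=cv2.connectedComponentsWithStats(lid.astype(np.uint8)); i=1+s[1:,4].argmax()
    P=C[l==i]; r=cv2.minAreaRect((P[:,:2]*1000).astype(np.float32)); print(n,"lid",r,P[:,2].mean())
    hi=m&(C[...,2]>.125)
    k,l,s,c=cv2.connectedComponentsWithStats(hi.astype(np.uint8))
    for i in range(1,k):
        if s[i,4]>8:
            P=C[l==i]; t=P[P[:,2]>np.percentile(P[:,2],95)-.004]
            print(n,"hi",c[i],s[i,4],P.min(0).round(3),P.max(0).round(3),"top",np.median(t,0).round(4),((t.min(0)+t.max(0))/2).round(4))
E
```

```text
top lid ((587.2789916992188, 131.31980895996094), (194.22332763671875, 180.991455078125), 84.02903747558594) 0.10491314661273085
top hi [268.32413793 163.59310345] 145 [0.609 0.055 0.132] [0.641 0.084 0.159] top [0.6238 0.0696 0.1535] [0.6255 0.0685 0.1553]
top hi [289.79475983 204.27947598] 229 [ 0.499 -0.002  0.126] [0.54  0.038 0.147] top [0.519  0.0181 0.1426] [0.5204 0.0191 0.144 ]
scene lid ((585.760498046875, 125.62327575683594), (214.9959716796875, 180.4717254638672), 84.15493774414062) 0.10728423033432695
scene hi [273.97706422 200.08715596] 218 [0.499 0.    0.125] [0.941 0.837 0.689] top [0.5208 0.0227 0.1447] [0.7199 0.4186 0.4156]
scene hi [243.59459459 218.99459459] 185 [0.611 0.061 0.125] [0.641 0.089 0.158] top [0.6256 0.0751 0.155 ] [0.6259 0.0743 0.1553]
```

Request:
{"method": "drive_tool", "body": {
  "commands": "30 -26 0 0 0 0; 61 -53 0 0 0 0; 92 -79 0 0 0 0; 122 -106 0 0 0 0; 153 -132 0 0 0 0",
  "hand": 0,
  "force": 40
}}

```text
clock: 0.52
tcp_pos: [0.3164, -0.3752, 0.2496]
ee_rot: [-0.001, 0.982, 0.189, -0.0]
wrist_force: [1.1, 0.7, -0.1]
finger_gap: 0.0849
finger_force: 0.0
```

Request:
{"method": "drive_tool", "body": {
  "commands": "30 -26 0 0 0 0; 61 -53 0 0 0 0; 92 -79 0 0 0 0; 122 -106 0 0 0 0; 153 -132 0 0 0 0"
}}

```text
clock: 0.93
tcp_pos: [0.4092, -0.1957, 0.2499]
ee_rot: [-0.0, 0.982, 0.19, -0.0]
wrist_force: [0.7, -0.3, -1.1]
finger_gap: 0.0853
finger_force: 0.0
```

Request:
{"method": "drive_tool", "body": {
  "commands": "30 -26 0 0 0 0; 61 -53 0 0 0 0; 92 -79 0 0 0 0; 122 -106 0 0 0 0; 153 -132 0 0 0 0"
}}

```text
clock: 1.35
tcp_pos: [0.502, -0.0161, 0.2498]
ee_rot: [-0.0, 0.982, 0.19, -0.0]
wrist_force: [0.3, -0.9, 0.9]
finger_gap: 0.0853
finger_force: 0.0
```

Request:
{"method": "drive_tool", "body": {
  "commands": "20 -18 0 0 0 0; 31 -28 20 0 0 0; 31 -28 40 0 0 0; 31 -28 40 0 0 0; 31 -28 40 0 0 0"
}}

```text
clock: 1.77
tcp_pos: [0.5189, 0.0195, 0.209]
ee_rot: [-0.0, 0.982, 0.19, -0.002]
wrist_force: [-0.1, 1.0, 0.3]
finger_gap: 0.0854
finger_force: 0.0
```

```bash
cat >> h.py <<'E'
from scipy.spatial.transform import Rotation as R
def to(p,yaw=None,s=None):
    s=s or state(); q=s["ee_rot"]; T=R.from_quat([q[1],q[2],q[3],q[0]]).as_matrix()
    print("t",s["clock"].round(2),"tcp",s["tcp_pos"].round(4),"yawx",np.degrees(np.arctan2(T[1,0],T[0,0])).round(2),"tilt",T[:,2].round(3),"gap",s["finger_gap"],s["finger_force"],"F",s["wrist_force"].round(1),"j",s["joints"].round(2))
    print("tool shift mm",(T.T@(np.array(p)-s["tcp_pos"])*1000).round(1))
E
python3 -c "
from h import *
to([.520,.020,.138])"
```

```text
Traceback (most recent call last):
  File "h.py", line 15, in to
    print("t",s["clock"].round(2),"tcp",s["tcp_pos"].round(4),"yawx",np.degrees(np.arctan2(T[1,0],T[0,0])).round(2),"tilt",T[:,2].round(3),"gap",s["finger_gap"],s["finger_force"],"F",s["wrist_force"].round(1),"j",s["joints"].round(2))
              ^^^^^^^^^^^^^^^^
AttributeError: 'float' object has no attribute 'round'
```

Request:
{"method": "drive_tool", "body": {
  "commands": "1 0 20 0 0 0; 1 0 45 0 0 0; 1 0 60 0 0 0; 1 0 73 0 0 0; 1 0 73 0 0 0"
}}

```text
clock: 2.18
tcp_pos: [0.5199, 0.0189, 0.1359]
ee_rot: [-0.0, 0.982, 0.189, -0.001]
wrist_force: [-0.8, -0.5, -0.3]
finger_gap: 0.0856
finger_force: 0.0
```

Request:
{"method": "drive_tool", "body": {
  "commands": "0 0 0 0 0 0; 0 0 0 0 0 0; 0 0 0 0 0 0; 0 0 0 0 0 0; 0 0 0 0 0 0",
  "hand": 1,
  "force": 40
}}

```text
clock: 2.6
tcp_pos: [0.522, 0.0198, 0.1385]
ee_rot: [0.0, 0.982, 0.19, 0.001]
wrist_force: [-2.1, 0.8, 5.2]
finger_gap: 0.0387
finger_force: 39.5
```

Request:
{"method": "drive_tool", "body": {
  "commands": "0 0 0 0 0 0; 0 0 0 0 0 0; 0 0 0 0 0 0; 0 0 0 0 0 0; 0 0 0 0 0 0"
}}

```text
clock: 3.02
tcp_pos: [0.5219, 0.0198, 0.1385]
ee_rot: [0.0, 0.982, 0.19, 0.001]
wrist_force: [-1.5, 0.8, 7.6]
finger_gap: 0.0385
finger_force: 39.5
```

```bash
sed -i 's/s\["clock"\].round(2)/s["clock"]/' h.py
python3 -c "
from h import *
to([.520,.020,.138])"
```

```text
t 3.0167 tcp [0.5219 0.0198 0.1385] yawx 21.87 tilt [ 0.002  0.    -1.   ] gap 0.03851630276423675 39.487783312797546 F [-1.5  0.8  7.6] j [-0.09  0.38  1.8   0.    0.96  1.09]
tool shift mm [-1.7 -0.9  0.5]
```

Request:
{"method": "drive_tool", "body": {
  "commands": "0 0 -1 0 0 -6; 0 0 -1 0 0 -12; 0 0 -1 0 0 -18; 0 0 -1 0 0 -24; 0 0 -1 0 0 -30"
}}

```text
clock: 3.43
tcp_pos: [0.5215, 0.0204, 0.1386]
ee_rot: [-0.0, 0.898, 0.439, 0.001]
wrist_force: [-0.8, 3.9, -1.2]
finger_gap: 0.0387
finger_force: 42.3
```

Request:
{"method": "drive_tool", "body": {
  "commands": "0 0 0 0 0 -6; 0 0 0 0 0 -12; 0 0 0 0 0 -18; 0 0 0 0 0 -24; 0 0 0 0 0 -30"
}}

```text
clock: 3.85
tcp_pos: [0.5208, 0.0207, 0.1386]
ee_rot: [-0.001, 0.754, 0.657, 0.0]
wrist_force: [-1.6, 4.6, 1.3]
finger_gap: 0.0385
finger_force: 42.5
```

Request:
{"method": "drive_tool", "body": {
  "commands": "0 0 0 0 0 -4; 0 0 0 0 0 -8; 0 0 0 0 0 -12; 0 0 0 0 0 -15; 0 0 0 0 0 -15"
}}

```text
clock: 4.27
tcp_pos: [0.5205, 0.0207, 0.1386]
ee_rot: [-0.001, 0.663, 0.749, 0.0]
wrist_force: [-3.7, 5.3, 2.7]
finger_gap: 0.0383
finger_force: 42.9
```

```bash

python3 -c "
from h import *
to([.520,.020,.138]); print(state()['ft_torque'])"
```

```text
t 4.2667 tcp [0.5205 0.0207 0.1386] yawx 96.97 tilt [-0.001  0.002 -1.   ] gap 0.038264179339317944 42.89215385913849 F [-3.7  5.3  2.7] j [-0.09  0.38  1.8   0.    0.96 -0.22]
tool shift mm [-0.6 -0.6  0.6]
[0.85759821 0.36493744 0.110007  ]
```

Request:
{"method": "drive_tool", "body": {
  "commands": "0 0 0 0 0 -3; 0 0 0 0 0 -5; 0 0 0 0 0 -7; 0 0 0 0 0 -7"
}}

```text
clock: 4.6
tcp_pos: [0.5203, 0.0206, 0.1385]
ee_rot: [-0.001, 0.617, 0.787, 0.0]
wrist_force: [-2.5, 5.6, 4.2]
finger_gap: 0.0387
finger_force: 43.0
```

```bash

python3 -c "
from h import *
to([.520,.020,.138]); print(state()['ft_torque'])"
```

```text
t 4.6 tcp [0.5203 0.0206 0.1385] yawx 103.83 tilt [-0.001  0.002 -1.   ] gap 0.03874328366085328 42.99945831298828 F [-2.5  5.6  4.2] j [-0.09  0.38  1.8   0.    0.96 -0.34]
tool shift mm [-0.5 -0.4  0.5]
[ 0.73344766  0.56017861 -0.29351101]
```

Request:
{"method": "drive_tool", "body": {
  "commands": "0 0 0 0 0 -2; 0 0 0 0 0 -4; 0 0 0 0 0 -4"
}}

```text
clock: 4.85
tcp_pos: [0.5202, 0.0205, 0.1385]
ee_rot: [-0.001, 0.589, 0.808, 0.0]
wrist_force: [-4.3, 4.9, 3.9]
finger_gap: 0.0385
finger_force: 43.0
```

```bash

python3 -c "
from h import *
to([.520,.020,.138]); print(state()['ft_torque'])
f=grab_frame('top'); cv2.imwrite('pics/top1.png',cv2.resize(f['frame'][110:250,190:350,::-1],None,fx=4,fy=4))"
```

```text
t 4.85 tcp [0.5202 0.0205 0.1385] yawx 107.84 tilt [-0.001  0.002 -1.   ] gap 0.03845924052414936 43.0402797460556 F [-4.3  4.9  3.9] j [-0.09  0.38  1.8   0.    0.96 -0.41]
tool shift mm [-0.4 -0.4  0.5]
[ 0.72224676  0.56152472 -0.1727646 ]
```

Request:
{"method": "drive_tool", "body": {
  "commands": "0 0 0 0 0 -2; 0 0 0 0 0 -4; 0 0 0 0 0 -6; 0 0 0 0 0 -6"
}}

```text
clock: 5.23
tcp_pos: [0.5204, 0.0198, 0.1385]
ee_rot: [-0.001, 0.546, 0.838, -0.0]
wrist_force: [-3.8, 0.8, 4.0]
finger_gap: 0.039
finger_force: 43.2
```

```bash

python3 -c "
from h import *
to([.520,.020,.138]); print(state()['ft_torque'])"
```

```text
t 5.2333 tcp [0.5204 0.0198 0.1385] yawx 113.86 tilt [-0.001  0.    -1.   ] gap 0.0389565975247453 43.15444350242615 F [-3.8  0.8  4. ] j [-0.09  0.38  1.8   0.    0.96 -0.51]
tool shift mm [ 0.4 -0.3  0.5]
[ 0.21672384  0.63247743 -0.09890236]
```

Request:
{"method": "drive_tool", "body": {
  "commands": "0 0 0 0 0 0; 0 0 0 0 0 0; 0 0 0 0 0 0; 0 0 0 0 0 0; 0 0 -10 0 0 0",
  "hand": 0
}}

```text
clock: 5.65
tcp_pos: [0.5202, 0.0197, 0.1469]
ee_rot: [-0.001, 0.546, 0.838, -0.001]
wrist_force: [0.5, -0.1, 0.2]
finger_gap: 0.0853
finger_force: 0.0
```

Request:
{"method": "drive_tool", "body": {
  "commands": "0 0 -30 0 0 0; 0 0 -65 0 0 0; 0 0 -90 0 0 5; 0 0 -90 0 0 12; 0 0 -90 0 0 18"
}}

```text
clock: 6.07
tcp_pos: [0.5229, 0.0195, 0.2411]
ee_rot: [0.002, 0.672, 0.74, 0.002]
wrist_force: [0.9, 0.6, 0.9]
finger_gap: 0.0854
finger_force: 0.0
```

Request:
{"method": "drive_tool", "body": {
  "commands": "0 0 0 0 0 6; 0 0 0 0 0 12; 0 0 0 0 0 12"
}}

```text
clock: 6.32
tcp_pos: [0.5214, 0.0196, 0.2389]
ee_rot: [0.0, 0.745, 0.667, 0.0]
wrist_force: [0.1, 0.1, -0.2]
finger_gap: 0.0852
finger_force: 0.0
```

```bash

python3 -c "
from h import *
to([.6255,.071,.148])
f=grab_frame('scene'); cv2.imwrite('pics/scene1.png',cv2.resize(f['frame'][170:310,190:350,::-1],None,fx=4,fy=4))"
```

```text
t 6.3167 tcp [0.5214 0.0196 0.2389] yawx 83.65 tilt [ 0.001 -0.    -1.   ] gap 0.08515523127484027 0.0 F [ 0.1  0.1 -0.2] j [-0.09  0.26  1.69  0.    1.19  0.02]
tool shift mm [62.6 97.6 91. ]
```

View pics/scene1.png

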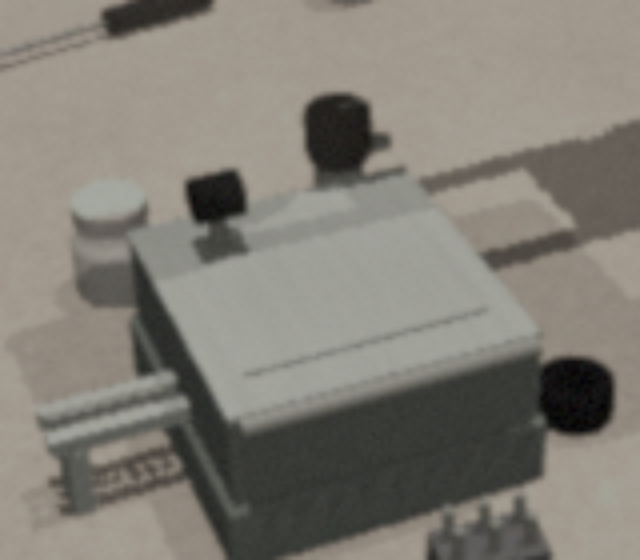

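The crop shows the cap at (340,130) with its tongue at (385,140), pointing away from the lid. The knob at (215,195) is undisturbed. Next I go to the knob.

Request:
{"method": "drive_tool", "body": {
  "commands": "21 33 0 0 0 0; 42 66 0 0 0 0; 63 98 0 0 0 0; 63 98 20 0 0 0; 63 98 40 0 0 0"
}}

```text
clock: 6.78
tcp_pos: [0.629, 0.0729, 0.199]
ee_rot: [0.002, 0.742, 0.67, 0.002]
wrist_force: [-1.2, 0.4, -0.6]
finger_gap: 0.0854
finger_force: 0.0
```

```bash

python3 -c "
from h import *
to([.626,.0713,.148])
f=grab_frame('scene'); cv2.imwrite('pics/scene2.png',cv2.resize(f['frame'][110:250,170:330,::-1],None,fx=4,fy=4))"
```

```text
t 6.7833 tcp [0.629  0.0729 0.199 ] yawx 84.17 tilt [ 0.005  0.    -1.   ] gap 0.08543924007513576 0.0 F [-1.2  0.4 -0.6] j [0.01 0.45 1.5  0.   1.19 0.11]
tool shift mm [-1.9 -3.1 51. ]
```

View pics/scene2.png

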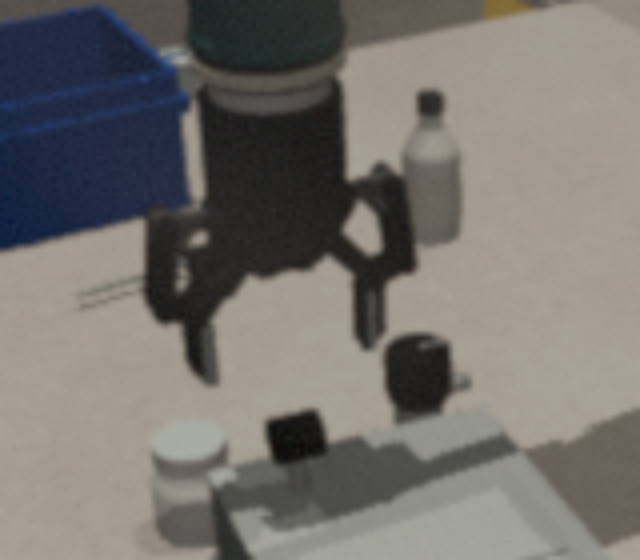

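The fingers at (205,360) and (370,320) straddle the knob at (295,435), so I descend.

Request:
{"method": "drive_tool", "body": {
  "commands": "0 0 15 0 0 0; 0 0 30 0 0 0; 0 0 45 0 0 0; 0 0 51 0 0 0; 0 0 51 0 0 0"
}}

```text
clock: 7.25
tcp_pos: [0.624, 0.0717, 0.1459]
ee_rot: [-0.001, 0.743, 0.669, -0.001]
wrist_force: [-0.5, -0.0, 0.2]
finger_gap: 0.0854
finger_force: 0.0
```

```bash

python3 -c "
from h import *
to([.626,.0713,.148])"
```

```text
t 7.25 tcp [0.624  0.0717 0.1459] yawx 83.96 tilt [-0.003  0.    -1.   ] gap 0.08541086392060888 0.0 F [-0.5 -0.   0.2] j [0.   0.5  1.55 0.   1.09 0.11]
tool shift mm [-0.2  2.  -2.1]
```

Request:
{"method": "drive_tool", "body": {
  "commands": "0 0 0 0 0 0; 0 0 0 0 0 0; 0 0 0 0 0 0; 0 0 0 0 0 0; 0 0 0 0 0 0",
  "hand": 1,
  "force": 50
}}

```text
clock: 7.67
tcp_pos: [0.6265, 0.0717, 0.148]
ee_rot: [0.001, 0.744, 0.668, 0.001]
wrist_force: [-1.9, -0.7, 2.0]
finger_gap: 0.0291
finger_force: 55.2
```

Request:
{"method": "drive_tool", "body": {
  "commands": "0 0 0 0 0 0; 0 0 0 0 0 0; 0 0 0 0 0 0; 0 0 0 0 0 0"
}}

```text
clock: 8.0
tcp_pos: [0.6264, 0.0716, 0.1477]
ee_rot: [0.001, 0.744, 0.668, 0.001]
wrist_force: [3.0, -2.6, 3.2]
finger_gap: 0.0292
finger_force: 55.4
```

```bash

python3 -c "
from h import *
to([.626,.0713,.148])
for a in range(5,51,5):
    t=np.radians(a); print(a,(145-145*np.cos(t)+42*np.sin(t)).round(1),(-145*np.sin(t)-42*np.cos(t)+42).round(1))"
```

```text
t 8.0 tcp [0.6264 0.0716 0.1477] yawx 83.88 tilt [ 0.002 -0.    -1.   ] gap 0.029159781974676353 55.44972896575928 F [ 3.  -2.6  3.2] j [ 0.    0.5   1.55 -0.    1.09  0.11]
tool shift mm [-0.4 -0.4 -0.3]
5 4.2 -12.5
10 9.5 -24.5
15 15.8 -36.1
20 23.1 -47.1
25 31.3 -57.3
30 40.4 -66.9
35 50.3 -75.6
40 60.9 -83.4
45 72.2 -90.2
50 84.0 -96.1
```

Gripped: the gap of 29 mm matches the knob length. I lift along the arc, halfway first.

Request:
{"method": "drive_tool", "body": {
  "commands": "4 0 -12.5 0 0 0; 9.5 0 -24.5 0 0 0; 16 0 -36 0 0 0; 23 0 -47 0 0 0; 31 0 -57.5 0 0 0"
}}

```text
clock: 8.42
tcp_pos: [0.6297, 0.1034, 0.2035]
ee_rot: [0.0, 0.744, 0.668, 0.001]
wrist_force: [9.6, 3.9, -13.8]
finger_gap: 0.0289
finger_force: 51.0
```

```bash

python3 -c "
from h import *
to([.626,.0713,.148])"
```

```text
t 8.4167 tcp [0.6297 0.1034 0.2035] yawx 83.87 tilt [ 0.001  0.001 -1.   ] gap 0.028911973252307554 51.021798849105835 F [  9.6   3.9 -13.8] j [0.05 0.45 1.48 0.   1.21 0.16]
tool shift mm [-32.3  -0.3  55.5]
```

Request:
{"method": "drive_tool", "body": {
  "commands": "9 0 -9.5 0 0 0; 19 0 -18 0 0 0; 30 0 -26 0 0 0; 41 0 -33 0 0 0; 53 0 -38.5 0 0 0"
}}

```text
clock: 8.83
tcp_pos: [0.6351, 0.1548, 0.2417]
ee_rot: [0.001, 0.744, 0.668, -0.001]
wrist_force: [8.0, -3.3, -8.6]
finger_gap: 0.0292
finger_force: 50.5
```

Request:
{"method": "drive_tool", "body": {
  "commands": "0 0 0 0 0 0; 0 0 0 0 0 0; 0 0 0 0 0 0"
}}

```text
clock: 9.08
tcp_pos: [0.6351, 0.1554, 0.2419]
ee_rot: [0.0, 0.744, 0.668, 0.0]
wrist_force: [5.8, -1.3, -5.0]
finger_gap: 0.0288
finger_force: 51.0
```

```bash

python3 - <<'E'
from h import *
to([.626,.0713,.148])
s=state(); o=np.array([.587,.131]);a=np.radians(-6); e=np.array([-np.sin(a),np.cos(a)])
h=o+.09*e; d=-(s["tcp_pos"][:2]-h)@e; z=s["tcp_pos"][2]-.1
print(d,z,np.hypot(d,z),"ang from tcp",np.degrees(np.arctan2(z,d)-np.arctan2(42,145)))
for n in("scene","top"):
    f=grab_frame(n); C=cloud(f); g=f["frame"]
    ex=np.array([np.cos(a),np.sin(a)]); X=(C[...,:2]-h)@ex; D=-(C[...,:2]-h)@e; Z=C[...,2]-.1
    m=(X<.03)&(X>-.085)&(D>.03)&(D<.115)&(Z>.03)&(Z<.16)&(g.max(-1)>70)
    if m.sum()>50:
        p=np.polyfit(D[m],Z[m],1); print(n,m.sum(),"lid angle",np.degrees(np.arctan(p[0])),"resid",np.std(Z[m]-np.polyval(p,D[m])))
    cv2.imwrite(f'pics/{n}3.png',cv2.resize(g[90:250,150:350,::-1],None,fx=3,fy=3))
E
```

```text
t 9.0833 tcp [0.6351 0.1554 0.2419] yawx 83.9 tilt [ 0.001 -0.    -1.   ] gap 0.028849286055486263 51.033377051353455 F [ 5.8 -1.3 -5. ] j [ 0.13  0.44  1.4  -0.    1.3   0.24]
tool shift mm [-84.5  -0.3  93.9]
0.06072865353136963 0.14188090187497293 0.15433133083268877 ang from tcp 50.67390429754548
scene 2675 lid angle 46.527518656341236 resid 0.007854554775559602
```

View pics/scene3.png

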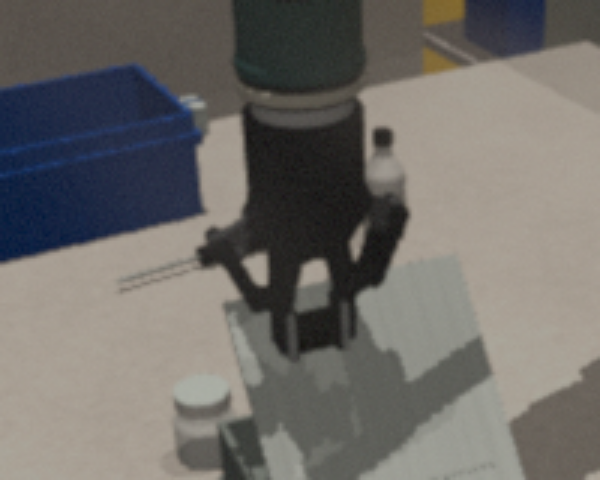

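The gripper at (320,320) holds the knob with the lid clearly open. The lid fit was contaminated by gripper pixels, so I refine the angle with a trimmed fit.

```bash

python3 - <<'E'
from h import *
o=np.array([.587,.131]);a=np.radians(-6); e=np.array([-np.sin(a),np.cos(a)]); ex=np.array([np.cos(a),np.sin(a)]); h=o+.09*e
f=grab_frame("scene"); C=cloud(f)
X=(C[...,:2]-h)@ex; D=-(C[...,:2]-h)@e; Z=C[...,2]-.1
m=(X<.0)&(X>-.085)&(D>.01)&(D<.125)&(Z>.015)&(Z<.16)&(f["range_z"]>0)
x,d,z=X[m],D[m],Z[m]; k=abs(z-np.tan(np.radians(50))*d-.009)<.025
for _ in range(8):
    A=np.c_[d,x,np.ones(len(d))]; p=np.linalg.lstsq(A[k],z[k],rcond=None)[0]; r=z-A@p; k=abs(r)<max(.004,2*np.std(r[k]))
print(k.sum(),len(d),np.degrees(np.arctan(p[0])),p,np.std(r[k]),"D range",d[k].min(),d[k].max(),"top edge z",z[k].max())
s=state();print(s["joint_velocities"].round(3),s["wrist_force"])
E
```

```text
2488 2698 46.94422633207868 [ 1.07027803 -0.00424523  0.01031772] 0.001871498448101877 D range 0.010018351904719792 0.12393381583757473 top edge z 0.14136008603270087
[-0.001 -0.001  0.002  0.002 -0.    -0.   ] [ 6.5683474  -0.36752676 -5.26382947]
```

```bash

python3 - <<'E'
from h import *
o=np.array([.587,.131]);a=np.radians(-6); e=np.array([-np.sin(a),np.cos(a)]); ex=np.array([np.cos(a),np.sin(a)]); h=o+.09*e
f0=pickle.load(open("scene.pkl","rb")); C=cloud(f0); X=(C[...,:2]-h)@ex; D=-(C[...,:2]-h)@e; Z=C[...,2]-.1
m=(X<0)&(X>-.085)&(D>.02)&(D<.175)&(abs(Z-.006)<.012)
p=np.polyfit(D[m],Z[m],1); print("shut slope deg",np.degrees(np.arctan(p[0])),p[1])
f=grab_frame("scene"); C=cloud(f); X=(C[...,:2]-h)@ex; D=-(C[...,:2]-h)@e; Z=C[...,2]-.1
m=(X<-.02)&(X>-.08)&(abs(Z-1.07*D-.0103)<.008)&(D>.05)
u=D[m]*np.cos(.819)+Z[m]*np.sin(.819); print("edge u",np.percentile(u,[98,99.5,100]))
k=(f["frame"].max(-1)<60)&(X>.031)&(X<.059)&(D>.03)&(D<.1)&(Z>.1)&(Z<.17)
vv,uu=np.nonzero(k); print("dark",k.sum(),uu.mean(),vv.mean(),D[k].min(),D[k].max(),Z[k].min(),Z[k].max(),D[k].mean(),Z[k].mean())
s=state(); P=np.array(f["pose"]); fl=210/np.tan(np.radians(f["fov_y"])/2); c=P[:3,:3].T@(s["tcp_pos"]-P[:3,3]); print("tcp px",c[0]/c[2]*fl+f["cx"],c[1]/c[2]*fl+f["cy"])
for th in(47,50):
    t=np.radians(th); dd=.145*np.cos(t)-.042*np.sin(t); zz=.145*np.sin(t)+.042*np.cos(t)
    w=np.r_[h+.045*ex-dd*e,.1+zz]; c=P[:3,:3].T@(w-P[:3,3]); print(th,"knob px",c[0]/c[2]*fl+f["cx"],c[1]/c[2]*fl+f["cy"])
cv2.imwrite("pics/zoom.png",cv2.resize(f["frame"][165:225,225:305,::-1],None,fx=8,fy=8,interpolation=cv2.INTER_CUBIC))
E
```

```text
shut slope deg -0.22352283358710612 0.007905544937105633
edge u [0.18355092 0.18532076 0.18675195]
dark 158 254.73417721518987 199.59493670886076 0.05013172427166259 0.07057271703124374 0.12689105375888762 0.15870952011825643 0.058498471143222715 0.14221539628647945
tcp px 253.6068423118347 199.37165022931168
47 knob px 252.71645687682062 200.64807272686352
50 knob px 253.8278536761174 200.8892971096522
```

View pics/zoom.png

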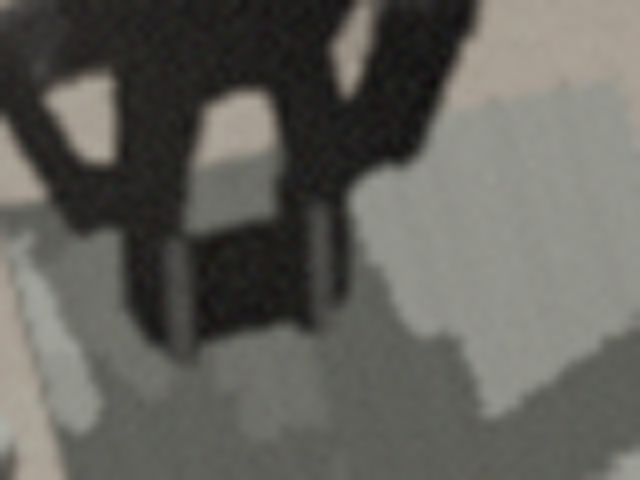

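Lid at about 47° (scene depth bias is about -0.2°), and the knob, at (250,280) in the zoom, is firmly between the pads. I add about 3°.

Request:
{"method": "drive_tool", "body": {
  "commands": "2.5 0 -1.2 0 0 0; 5 0 -2.3 0 0 0; 7.5 0 -3.5 0 0 0; 7.5 0 -3.5 0 0 0; 7.5 0 -3.5 0 0 0"
}}

```text
clock: 9.7
tcp_pos: [0.6358, 0.1619, 0.2447]
ee_rot: [0.001, 0.744, 0.668, -0.001]
wrist_force: [8.2, -2.0, -8.2]
finger_gap: 0.0289
finger_force: 50.5
```

```bash
cat > lid.py <<'E'
from h import *
o=np.array([.587,.131]);a=np.radians(-6); e=np.array([-np.sin(a),np.cos(a)]); ex=np.array([np.cos(a),np.sin(a)]); h=o+.09*e
f=grab_frame("scene"); C=cloud(f)
X=(C[...,:2]-h)@ex; D=-(C[...,:2]-h)@e; Z=C[...,2]-.1
m=(X<.0)&(X>-.085)&(D>.01)&(D<.125)&(Z>.015)&(Z<.16)&(f["range_z"]>0)
x,d,z=X[m],D[m],Z[m]; k=abs(z-np.tan(np.radians(50))*d-.009)<.025
for _ in range(8):
    A=np.c_[d,x,np.ones(len(d))]; p=np.linalg.lstsq(A[k],z[k],rcond=None)[0]; r=z-A@p; k=abs(r)<max(.004,2*np.std(r[k]))
print(k.sum(),np.degrees(np.arctan(p[0])),p,np.std(r[k]))
to([0.626,.0713,.148])
E
python3 lid.py
```

```text
2409 49.67058727368451 [ 1.17793315 -0.00394099  0.01037394] 0.0019435490658482762
t 9.75 tcp [0.6358 0.1619 0.2447] yawx 83.87 tilt [ 0.    -0.002 -1.   ] gap 0.028840660234596555 50.45320808887482 F [ 7.6 -1.8 -8.3] j [ 0.15  0.44  1.39 -0.    1.31  0.25]
tool shift mm [-91.   -0.1  96.8]
```

Measured 49.7°, or about 49.9° after the bias correction. I let it settle, check that it holds and that the bystanders haven't moved, then hand in.

Request:
{"method": "drive_tool", "body": {
  "commands": "0 0 0 0 0 0; 0 0 0 0 0 0; 0 0 0 0 0 0; 0 0 0 0 0 0; 0 0 0 0 0 0"
}}

```text
clock: 10.17
tcp_pos: [0.6358, 0.1619, 0.2447]
ee_rot: [0.001, 0.744, 0.668, -0.0]
wrist_force: [7.3, -2.2, -9.2]
finger_gap: 0.029
finger_force: 50.5
```

```bash
python3 lid.py; python3 - <<'E'
from h import *
f=grab_frame('scene'); cv2.imwrite('pics/fin.png',f['frame'][...,::-1])
E
```

```text
2434 49.53835126606592 [ 1.17243778e+00 -2.83144176e-05  1.07468740e-02] 0.0018924006000320876
t 10.2167 tcp [0.6358 0.1619 0.2447] yawx 83.86 tilt [ 0.    -0.002 -1.   ] gap 0.028577413549758367 50.46547830104828 F [ 8.4 -2.7 -8.6] j [ 0.15  0.44  1.39 -0.    1.31  0.25]
tool shift mm [-91.   -0.1  96.8]
```

View pics/fin.png

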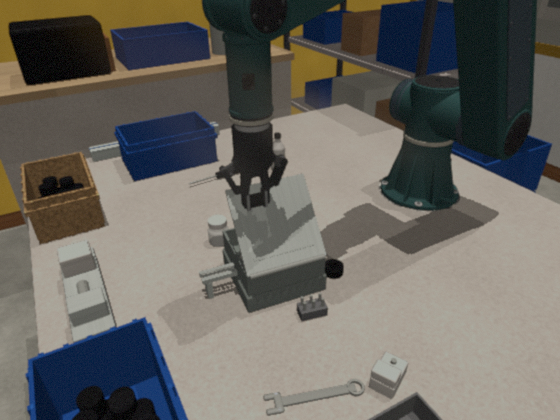

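The lid is still and held at (258,195). The jar (217,230), bushing (334,268), bit block (312,308) and the rest have not moved.

```bash
python3 -c "
from bench import close_job
print(close_job())"
```

```text
the job is handed in; nothing more can be done
None
```

The cap was turned about 92° anticlockwise, its tongue clear of the lid in the camera view; the lid is held still at about 50° by the barrel knob, no bystander visibly moved, and the job was handed in at about 10 s.

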